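# Put away the microscope accessories in their fitted tray and cover it

## Robot

A 6-joint arm with a two-finger parallel gripper is mounted at the origin on a cart in front of the work surface, level with it; the furniture and walls round the work are solid. World frame = base frame: x ahead of the robot, y to its left, z up, the work surface at z = 0. Lengths are in m, angles in rad, forces in N, time in s.
With the tool pointing down it reaches from about 0.35 to 0.975 m from the base axis. Payload 4.9 kg.
Tool frame: the origin (TCP) lies midway between the tips of the shut fingers; the grasp point (between the pads) lies 19 mm behind it; z points along the fingers, y is the line along which they close (so a half turn about z gives the same grasp; the last joint's range is limited). The gripper opens to 85 mm and grips with 20 to 120 N. Pads are 22 mm wide; open, the fingers measure 114 mm over their backs; the gripper's body (76 mm by 85 mm) begins 54 mm behind the grasp point. The pads swing forward as they close: fully open they stand 13 mm farther back than shut.
Start: joints at [1.184, 0.053, 1.613, -0, 1.476, -0.119], TCP at [0.165, 0.603, 0.231] pointing down, gripper open.
Joint ranges: [-3.01, 3.01], [-1.01, 2.22], [0.06, 2.58], [-1.02, 4.17], [0.09, 2.62], [-3.14, 3.14]. Speed limits (rad/s): [2.57, 2.57, 3.14, 3.14, 3.14, 3.14].

## Interface

Orientations are given as a rotation vector (axis times angle).
In Python, from station import ctrl, optics, job gives the robot as it stands.
- The arm moves only by the shell command python3 -m jog 'ROWS' [OPENING] [FORCE]. ROWS is JSON, a list of rows, each a list of 2 entries, a list of its own where there are three numbers: the shift along the tool's x, y, z in m, then the turn, a rotation vector about the tool's x, y, z in rad. A call has 1 to 5 rows; each row is the pose to reach, as a shift and turn from the pose commanded when the call began, along the tool's axes at that moment; what a row does not reach only later rows make up. A row lasts 1/10 s, in which the tool goes at most 50 mm and 8.59 degrees, less where a joint would pass 70% of its speed; a pose out of reach is approached as far as the arm can. A call with a gripper value outside its range is refused whole. OPENING is the opening, from 0 (shut) to 1 (fully open), set as the call begins (- or left out, the last holds). The fingers move at their own pace and stop on an object; FORCE is the grip in N (left out, the last holds). Time passes only in rows, so rows that repeat a pose let the fingers close. It gives the time, the measured TCP pose, the force, the opening and the grip force at its end, in the units of the state.
- ctrl.get_obs(): the state, without advancing time (a new reading comes with each control period).
- optics.get_image(name): name is "side" or "top"; returns a dict with "image" (480x640x3 uint8, blue, green, red), "fx", "fy", "cx", "cy" (pixels), "D" ([k1, k2, p1, p2, k3] as OpenCV has them; the pictures are not rectified), "rvec" (rotation vector, rad) and "tvec" (3), from world to camera coordinates, as OpenCV has them. Camera axes: x right, y down, z forward; pixel columns grow to the right and rows downward; lengths in m; the calibration is good to about 2 mm. A picture is of the moment at which its call begins. There is no depth.
- job.finish_job(): hands the job in; it is judged then, once.
The state is a dict: "t": time; "q": joint angles; "dq": joint speeds; "effort": joint torques, N m; "tool_pos": TCP position; "tool_rot": TCP orientation; "contact_force": force on the tool from outside, world axes, zero at the start; "wrist_torque": the same for the moment, N m; "opening": finger opening in m; "grip_force": force on a finger pad.
Only numpy, scipy, OpenCV 4.12 (cv2) and the standard library are available. Lean on these libraries where they do the work, as an engineer would, in place of code of your own. Each camera call takes 0.05 s, during which the arm holds its last target. There are 200 camera calls.

## Task

Put the microscope's accessories away in their storage tray: the objective in its screw case upright in the deep round well, the small filter cube in the square well and the small dust cap flat in the shallow round recess, each fully home; lower the objective gently. Then set the clear cover over them so that it sits down flat on the tray's ledge all round, and let go. The larger filter cube and the larger dust cap belong to another microscope: leave them, the timer and the dropper bottle where they are.

Things in the scene. Friction and masses are not known exactly. Their poses are not given: they have to be found in the camera images.
- case: Fixed tray: grey base 91 (x) x 197 (y), 26 high; white insert 65 x 171 on it, top 34 above bench, grey ledge round it. Origin: underside centre; z up. Wells in the insert at x=0: square 44 wide (sides along x, y) at y=-56.5, floor 16 above bench, for the cube; round 48 wide at y=-2.5, floor 8, for the objective; shallow round 51 wide at y=+55, floor 30, for the cap (all mm).
- cover_grip (a point): Loose cover, about 0.15 kg: clear (pale grey) box open below, grey edging, 83 (x) x 189 (y) x 55 mm high, walls 3. On top a grey bridge handle along y: bar 14 wide (x), 74 long, 10 high, 14 mm gap below it. Point: bar centre, 74 above the cover's lower edge; z up. Seated, it surrounds the tray's white insert (6 mm play), lower edge on the ledge 26 above the bench; a half turn makes no difference.
- objective_mid (a point): Microscope objective in its round screw case, clear with a black cap: 64 mm tall, 36 mm across the clear body, 38 mm across the cap (the top 16 mm), about 0.13 kg, standing upright. Point: its centre, 32 mm above its foot; z up.
- cube_mid (a point): Small filter cube: black block 34 x 34 mm, 34 mm tall, about 0.06 kg. Point: its centre, 17 mm above its underside; x and y square to its sides, z up.
- cap_mid (a point): Small dust cap: plain black disc 41 mm across and 10 mm high, about 20 g, lying flat. Point: its centre, 5 mm above its underside.
- big_cube_mid (a point): Larger filter cube of another microscope: black block 50 x 50 x 44 mm. It does not fit the tray and stays where it is. Point: its centre, 22 mm up.
- big_cap_mid (a point): Larger dust cap of another microscope: black disc 58 mm across and 14 mm high. It does not fit the tray and stays where it is. Point: its centre, 7 mm up.
- timer_mid (a point): Bystander: white bench timer with a display, 58 x 62 x 18 mm, lying flat behind the tray and cover. Point: its centre, 9 mm up.
- oil_dropper_mid (a point): Bystander: brown dropper bottle with a black rubber bulb, 34 mm across, 102 mm tall, to the left of the work. Point: 50 mm above its foot.
Mind the look-alikes: they are no part of the job. Leave any orange look-alike of the part that bears cap_mid alone.

How it is judged:
At the end, for the whole second after the job is handed in: Objective, small cube and small cap in their own wells (8 mm sideways, 2 mm in height, upright to 0.08 rad); cover flat on the ledge round the insert (9 mm sideways, 2.5 mm in height, tilt 0.05 rad, turn 0.15 rad); all released and at rest (x of objective_mid in the frame of case between -0.008 and 0.008 m and y of objective_mid in the frame of case between -0.0105 and 0.0055 m and z of objective_mid in the frame of case between 0.038 and 0.042 m and angle between each of objective_mid, cube_mid, cap_mid's own z axis and vertical below 0.08 rad and x of cube_mid in the frame of case between -0.008 and 0.008 m and y of cube_mid in the frame of case between -0.0645 and -0.0485 m and z of cube_mid in the frame of case between 0.031 and 0.035 m and x of cap_mid in the frame of case between -0.008 and 0.008 m and y of cap_mid in the frame of case between 0.047 and 0.063 m and z of cap_mid in the frame of case between 0.033 and 0.037 m and x of cover_grip in the frame of case between -0.009 and 0.009 m and y of cover_grip in the frame of case between -0.009 and 0.009 m and z of cover_grip in the frame of case between 0.0975 and 0.1025 m and angle between cover_grip's own z axis and vertical below 0.05 rad and angle between the y axis of cover_grip and the y axis of case, either way round below 0.15 rad and linear speed of each of objective, cube, cap, cover below 0.01 m/s and angular speed of each of objective, cube, cap, cover below 0.1 rad/s); the robot touches nothing.
It fails at once if the larger filter cube was pushed or carried away (more than 25 mm) (distance of big_cube_mid from where it was at the start of the episode above 0.025 m).
It fails at once if the larger dust cap was pushed or carried away (more than 25 mm) (distance of big_cap_mid from where it was at the start of the episode above 0.025 m).
It fails at once if the timer or the dropper bottle was pushed away (more than 25 mm) (distance of any of timer_mid, oil_dropper_mid from where it was at the start of the episode above 0.025 m).
It fails at once if the objective was rammed into the tray (more than 40 N) (contact force between objective and case above 40 N).
It fails at once if the objective was let fall (free fall of about 20 mm or more) (linear speed of objective above 0.6 m/s and contact force between objective and the fingers below 0.05 N).
It also fails if it takes over 93 s, if anything falls off the work surface, if the arm or the gripper's body presses on something with over 40 N, if the wrist force passes 120 N, or if a joint passes its speed limit or range.

## Working session

There is one attempt and no reset: what is moved stays moved. The work goes in short steps, Python scripts to look and compute and a shell command to move; the robot and the scene stay as the last step left them, time stands still between calls to the robot, and variables do not carry over. Pictures are saved under pics/ and viewed, at most 14 in all, crops included, and the job is handed in when it is done.

```bash
ls; mkdir -p pics; python3 - <<'E'
from station import ctrl, optics
import cv2,pickle
o=ctrl.get_obs(); print(o)
for n in("top","side"):
    d=optics.get_image(n); cv2.imwrite(f"pics/{n}0.png",d["image"]); pickle.dump(d,open(f"{n}0.pkl","wb"))
    print(n,{k:v for k,v in d.items() if k!="image"})
E
```

```text
pics
{'t': 0.0, 'q': array([ 1.18403456e+00,  5.33674869e-02,  1.61429885e+00,  1.25245352e-06,
        1.47598899e+00, -1.19015410e-01]), 'dq': array([-1.47155378e-03, -5.27984940e-04, -1.82655156e-03,  9.38125107e-05,
        1.15497706e-03,  1.62597773e-03]), 'effort': array([ 2.06234348e-03, -3.93664062e+01, -3.70186579e+01,  6.02891100e-05,
        6.72527152e-03, -1.26385405e-05]), 'tool_pos': array([0.16512144, 0.60214836, 0.23005353]), 'tool_rot': array([-0.41925079, -3.11296858,  0.00313597]), 'contact_force': array([-0.54007768, -0.03019312, -0.33299822]), 'wrist_torque': array([-0.03606308, -0.0258243 ,  0.00506664]), 'grip_force': 0.0, 'opening': 0.0853373733681432}
top {'fx': 448.9585413871427, 'fy': 448.9585413871427, 'cx': 322.4044117440028, 'cy': 233.10572023661877, 'D': array([0.00942108, 0.        , 0.        , 0.        , 0.        ]), 'rvec': array([ 2.16608669, -2.21745823,  0.05864689]), 'tvec': array([0.06350675, 0.5780997 , 1.00750971])}
side {'fx': 450.5833185128224, 'fy': 450.5833185128224, 'cx': 320.46338426739584, 'cy': 238.15307277732606, 'D': array([-0.0574234,  0.       ,  0.       ,  0.       ,  0.       ]), 'rvec': array([ 0.37930361, -2.70235033,  1.31311129]), 'tvec': array([0.56003456, 0.15503015, 0.96159049])}
```

View pics/top0.png

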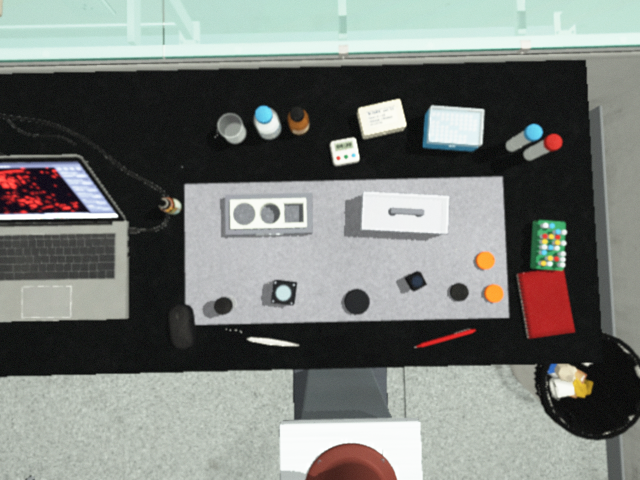

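View pics/side0.png

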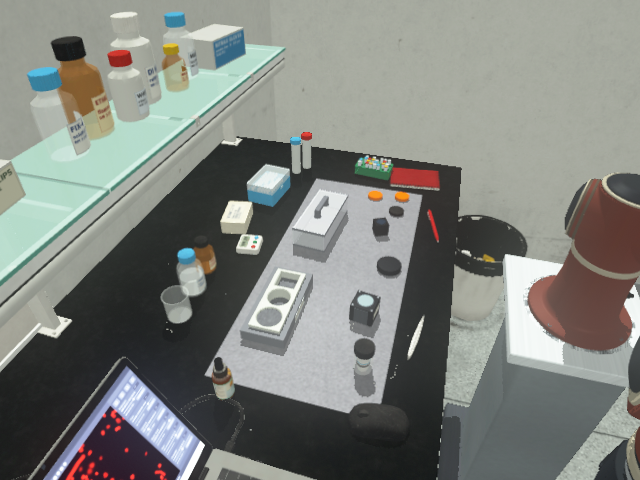

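Top view shows the tray at (267,214), the cover at (404,213), the objective at (222,306), and the timer at (344,151). The dropper bottle is at (171,205).
- Cubes: (416,281) about 34 mm and (284,292) about 50 mm. The smaller fits the description.
- Caps: black (459,292) about 41 mm, black (357,301) about 58 mm, orange (485,260) and (494,293). The small black one fits.

I'll measure them next.

```bash
cat > h.py <<'E'
import numpy as np, cv2, pickle
def load(n): return pickle.load(open(n+".pkl","rb"))
def K(d): return np.array([[d["fx"],0,d["cx"]],[0,d["fy"],d["cy"]],[0,0,1.]])
def ray(d,uv):
    R=cv2.Rodrigues(d["rvec"])[0]; p=cv2.undistortPoints(np.array(uv,float).reshape(-1,1,2),K(d),d["D"]).reshape(-1,2)
    return -R.T@d["tvec"], np.c_[p,np.ones(len(p))]@R
def plane(d,uv,z):
    c,r=ray(d,uv); return c+r*((z-c[2])/r[:,2])[:,None]
def proj(d,P): return cv2.projectPoints(np.array(P,float).reshape(-1,1,3),d["rvec"],d["tvec"],K(d),d["D"])[0].reshape(-1,2)
def rect(d,cnt,z):
    "min-area rectangle / circle in world of a contour at height z: centre, sizes(mm), long-axis angle"
    P=plane(d,cnt.reshape(-1,2),z)[:,:2].astype(np.float32)
    h=cv2.minAreaRect(P*1000); b=cv2.boxPoints(h); e=[b[1]-b[0],b[2]-b[1]]
    l=max(e,key=np.linalg.norm)
    return np.round(np.array(h[0])/1000,4), np.round(h[1],1), round(float(np.degrees(np.arctan2(l[1],l[0]))),1)
def blob(m,uv):
    cs=cv2.findContours(m.astype(np.uint8),cv2.RETR_EXTERNAL,cv2.CHAIN_APPROX_NONE)[0]
    return max((c for c in cs if cv2.pointPolygonTest(c,uv,True)>-4),key=cv2.contourArea,default=None)
E
python3 - <<'E'
from h import *
d=load("top0"); im=d["image"].astype(int); g=im.max(2)
print("cam",ray(d,[[320,240]])[0], proj(d,[[.165,.603,.23],[0,0,0]]))
blk=g<75
for n,uv,z in(("obj",(222,306),.064),("cube",(416,281),.034),("cap",(459,292),.01),("bigcap",(357,301),.014),("bigcube",(284,292),.044)):
    c=blob(blk,uv); print(n, None if c is None else (cv2.contourArea(c),rect(d,c,z)))
white=g>205
for n,uv,z in(("insert",(235,203),.034),("cover",(380,225),.081)):
    c=blob(white,uv); print(n, None if c is None else (cv2.contourArea(c),rect(d,c,z)))
for n,uv,z in(("timer",(344,151),.018),("dropper",(171,205),.05)): print(n,plane(d,[uv],z))
x=d["image"]
a=cv2.resize(x[185:325,190:350],None,fx=4.9,fy=4.2); a=cv2.resize(x[180:330,205:515],(800,387),interpolation=cv2.INTER_CUBIC)
s=load("side0")["image"][170:420,230:430]; s=cv2.resize(s,(0,0),fx=2,fy=2)
cv2.imwrite("pics/crop0.png",a)
E
```

```text
cam [0.5222303  0.04817733 1.03839426] [[ 10.38578396 471.0311422 ]
 [350.79262785 491.52263346]]
obj (166811.0, (array([0.5384, 0.0686]), array([ 819.4, 1369.8]), -90.0))
cube (166811.0, (array([0.5389, 0.0692]), array([ 844.7, 1412. ]), -90.0))
cap (166811.0, (array([0.5393, 0.0697]), array([ 864.8, 1445.7]), -90.0))
bigcap (166811.0, (array([0.5392, 0.0696]), array([ 861.5, 1440.1]), -90.0))
bigcube (166811.0, (array([0.5387, 0.069 ]), array([ 836.2, 1397.9]), -90.0))
insert (2191.0, (array([0.6271, 0.1709]), array([171.8,  67.7]), 90.0))
cover (3234.0, (array([ 0.6189, -0.1286]), array([185.5,  86.7]), 85.6))
timer [[ 0.76714728 -0.00410508  0.018     ]]
dropper [[0.64768415 0.38332557 0.05      ]]
```

View pics/crop0.png

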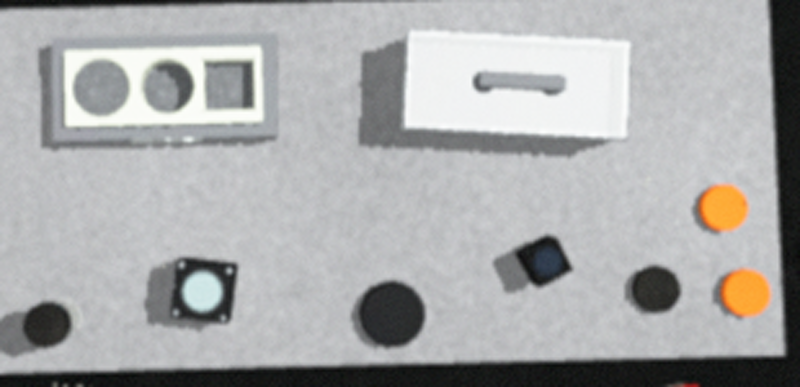

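The crop confirms the choices: small cube at (416,281), next to the plain small black cap at (459,292). The orange caps and the larger black cube and cap are separate. From left to right the wells are cap recess, deep well and square well, so the tray's y axis matches world y.

```bash
cat >> h.py <<'E'
def blob(m,uv,r=6):
    n,l=cv2.connectedComponents(m.astype(np.uint8)); u,v=map(int,uv)
    w=l[v-r:v+r+1,u-r:u+r+1]; w=w[w>0]
    if len(w)==0: return None
    return cv2.findContours((l==np.bincount(w).argmax()).astype(np.uint8),cv2.RETR_EXTERNAL,cv2.CHAIN_APPROX_NONE)[0][0]
E
python3 - <<'E'
from h import *
d=load("top0"); im=d["image"].astype(int); g=im.max(2)
for v in(281,306): print(list(g[v,210:236]) if v==306 else list(g[v,402:432]))
print("handle row",list(g[212,385:428]), "mat",g[260,300])
for n,uv,z in(("obj",(222,306),.064),("cube",(416,281),.034),("cap",(459,292),.01),("bigcap",(357,301),.014),("bigcube",(292,283),.044)):
  for t in(80,100):
    c=blob(g<t,uv); print(n,t, None if c is None else (cv2.contourArea(c),rect(d,c,z)))
w=blob(g>205,(235,203)); print("insert",rect(d,w,.034))
m=np.zeros_like(g);m[205:219,385:428]=1
print("handle",rect(d,blob((g<190)&(m>0),(405,211)),.079))
for t in(200,225,240):
  c=blob(g>t,(380,222)); print("cover",t,rect(d,c,.055), cv2.approxPolyDP(c,4,True).reshape(-1,2).tolist())
s=load("side0"); gs=s["image"].astype(int).max(2)
for n,uv,z in(("cube",(380,227),.034),("cap",(397,211),.01)):
    c=blob(gs<90,uv); print("side",n,None if c is None else rect(s,c,z))
print("proj of top results into side later")
R=cv2.Rodrigues(np.array([-0.41925079, -3.11296858,  0.00313597]))[0]; print(R.round(3))
E
```

```text
[np.int64(118), np.int64(115), np.int64(114), np.int64(105), np.int64(63), np.int64(27), np.int64(20), np.int64(29), np.int64(35), np.int64(45), np.int64(63), np.int64(77), np.int64(77), np.int64(77), np.int64(78), np.int64(76), np.int64(78), np.int64(75), np.int64(79), np.int64(74), np.int64(58), np.int64(35), np.int64(53), np.int64(122), np.int64(185), np.int64(197), np.int64(198), np.int64(199), np.int64(197), np.int64(194)]
[np.int64(111), np.int64(119), np.int64(114), np.int64(103), np.int64(54), np.int64(41), np.int64(45), np.int64(39), np.int64(38), np.int64(41), np.int64(39), np.int64(39), np.int64(41), np.int64(41), np.int64(42), np.int64(47), np.int64(49), np.int64(46), np.int64(51), np.int64(49), np.int64(39), np.int64(48), np.int64(111), np.int64(170), np.int64(189), np.int64(204)]
handle row [np.int64(244), np.int64(243), np.int64(236), np.int64(163), np.int64(107), np.int64(108), np.int64(147), np.int64(159), np.int64(163), np.int64(162), np.int64(161), np.int64(164), np.int64(164), np.int64(166), np.int64(161), np.int64(165), np.int64(164), np.int64(166), np.int64(170)
[... 1263 characters left out ...]
([212.2, 111. ]), 85.7) [[363, 192], [362, 229], [457, 233], [456, 225], [448, 228], [448, 195], [422, 194], [416, 185], [418, 190], [409, 193], [401, 185], [405, 181], [396, 182], [401, 186], [396, 192], [385, 184], [381, 192]]
cover 225 (array([ 0.6196, -0.1332]), array([189.2,  83.1]), 85.6) [[364, 192], [362, 228], [447, 232], [448, 196]]
cover 240 (array([ 0.6193, -0.1326]), array([186.2,  81.4]), 85.7) [[364, 193], [363, 228], [446, 232], [446, 196]]
side cube (array([ 0.4613, -0.1296]), array([38.1, 78.3]), -79.5)
side cap (array([ 0.4376, -0.2448]), array([35.5, 48.4]), -82.4)
proj of top results into side later
[[-0.964  0.265 -0.001]
 [ 0.265  0.964 -0.002]
 [ 0.    -0.002 -1.   ]]
```

```bash
cat >> h.py <<'E'
def need(P,yaw=0.):
    "shift (tool axes) and turn about tool z to bring the TCP to P, tool y at yaw from world x"
    from station import ctrl
    o=ctrl.get_obs(); R=cv2.Rodrigues(o["tool_rot"])[0]
    s=R.T@(np.array(P)-o["tool_pos"]); y=np.arctan2(R[1,1],R[0,1]); t=(y-yaw+np.pi/2)%np.pi-np.pi/2
    print("t",round(o["t"],2),"pos",o["tool_pos"].round(4),"yaw",round(float(y),3),"shift",s.round(4),"turn",round(float(t),3),"F",o["contact_force"].round(1),"open",round(o["opening"],4),"grip",round(o["grip_force"],1),"q6",round(o["q"][5],2))
E
python3 -m jog '[[[-0.034,-0.025,0.007],[0,0,0.13]],[[-0.068,-0.05,0.014],[0,0,0.26]],[[-0.102,-0.075,0.021],[0,0,0.39]],[[-0.136,-0.1,0.028],[0,0,0.52]],[[-0.17,-0.127,0.035],[0,0,0.65]]]' 0.65
python3 -c "
from h import *
need([.4257,.2687,.16])
d=load('top0');im=d['image'].astype(int);g=im.max(2)
w=np.zeros(g.shape,np.uint8);c=blob(g>205,(235,203));cv2.drawContours(w,[c],-1,1,-1)
n,l,s,ce=cv2.connectedComponentsWithStats(((w>0)&(g<=205)).astype(np.uint8))
for i in range(1,n):
  if s[i,4]>100: print(s[i],plane(d,[ce[i]],.034))
"
```

```text
t: 0.6
tool_pos: [0.2962, 0.4337, 0.1955]
tool_rot: [-1.398, -2.813, 0.001]
contact_force: [0.1, -0.3, -0.5]
opening: 0.0555
grip_force: 0.0
t 0.6 pos [0.2962 0.4337 0.1955] yaw 0.648 shift [-0.2097  0.0036  0.0356] turn 0.648 F [ 0.1 -0.3 -0.5] open 0.0555 grip 0.0 q6 0.18
[233 203  22  22 382] [[0.62675085 0.22562087 0.034     ]]
[260 203  20  21 328] [[0.6266442  0.16723717 0.034     ]]
[284 203  20  20 368] [[0.62724591 0.11356174 0.034     ]]
```

```bash
python3 -m jog '[[[-0.042,0,0.007],[0,0,0.13]],[[-0.084,0,0.014],[0,0,0.26]],[[-0.126,0.002,0.021],[0,0,0.39]],[[-0.168,0.003,0.028],[0,0,0.52]],[[-0.21,0.0035,0.0355],[0,0,0.648]]]' 0.75 >/dev/null
python3 -m jog '[[[0,0,0],[0,0,0]],[[0,0,0],[0,0,0]],[[0,0,0],[0,0,0]]]' 
python3 - <<'E'
from h import *; from station import optics
need([.4257,.2687,.037])
for n in("top","side"):
    d=optics.get_image(n); pickle.dump(d,open(n+"1.pkl","wb"))
d=load("side0");g=d["image"].astype(int).max(2)
m=np.zeros_like(g);m[334:364,345:385]=1
c=blob((g<90)&(m>0),(364,348)); print(rect(d,c,.064),c.reshape(-1,2).min(0),c.reshape(-1,2).max(0))
print(proj(d,[[.4257,.2687,.064],[.4257,.2687,.0],[.4257,.2687,.048]]))
im=load("side1")["image"]; a=cv2.resize(im[220:420,260:460],(600,600)); cv2.imwrite("pics/s1.png",a)
E
```

```text
t: 1.4
tool_pos: [0.4255, 0.2712, 0.1608]
tool_rot: [-2.214, -2.228, 0.0]
contact_force: [-0.2, -0.0, 0.2]
opening: 0.064
grip_force: 0.0
t 1.4 pos [0.4255 0.2712 0.1608] yaw 0.006 shift [-0.0025  0.0002  0.1238] turn 0.006 F [-0.2 -0.   0.2] open 0.064 grip 0.0 q6 0.41
(array([0.4235, 0.2785]), array([35.9, 43.9]), -85.7) [354 339] [374 359]
[[363.71808788 343.96203331]
 [361.38720422 365.47892661]
 [363.11470119 349.54541572]]
```

View pics/s1.png

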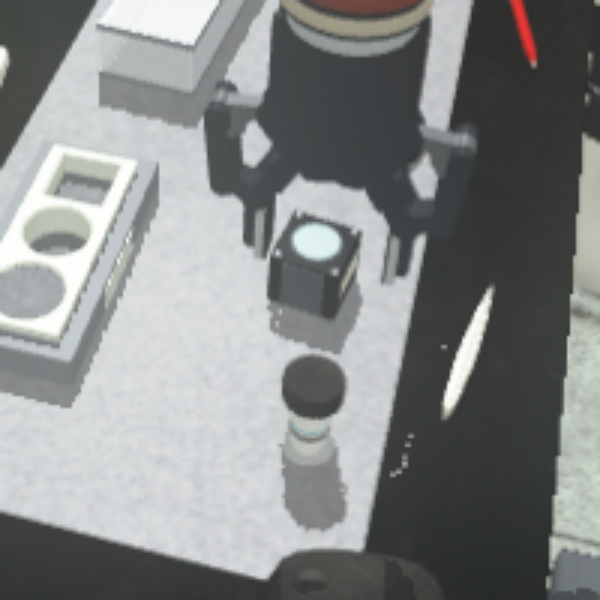

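The open gripper is over the objective. In this crop the objective stands at about (313,400), and the fingers are at (258,230) and (395,260).

```bash
python3 -m jog '[[[-0.0025,0,0.04],[0,0,0]],[[-0.0025,0,0.08],[0,0,0]],[[-0.0025,0,0.11],[0,0,0]],[[-0.0025,0,0.124],[0,0,0]],[[-0.0025,0,0.124],[0,0,0]]]' >/dev/null
python3 -m jog '[[[0,0,0],[0,0,0]],[[0,0,0],[0,0,0]],[[0,0,0],[0,0,0]],[[0,0,0],[0,0,0]],[[0,0,0],[0,0,0]]]' 0.2 30
python3 -c "
from h import *
need([.627,.1675,.12])"
```

```text
t: 2.5
tool_pos: [0.4276, 0.2689, 0.0391]
tool_rot: [2.215, 2.226, 0.006]
contact_force: [-2.1, 0.5, 7.7]
opening: 0.0371
grip_force: 30.1
t 2.5 pos [0.4276 0.2689 0.0391] yaw 0.005 shift [-0.1022  0.1991 -0.0804] turn 0.005 F [-2.1  0.5  7.7] open 0.0371 grip 30.1 q6 0.41
```

```bash
python3 -m jog '[[[0,0,-0.02],[0,0,0]],[[0,0,-0.05],[0,0,0]],[[0,0,-0.09],[0,0,0]],[[-0.03,0.055,-0.09],[0,0,0]],[[-0.06,0.105,-0.09],[0,0,0]]]' >/dev/null
python3 -m jog '[[[-0.025,0.05,0],[0,0,0]],[[-0.042,0.085,0],[0,0,0]],[[-0.042,0.094,0],[0,0,0]],[[-0.042,0.094,0],[0,0,0]],[[-0.042,0.094,0],[0,0,0]]]'
python3 - <<'E'
from h import *; from station import optics
need([.627,.1675,.048])
for n in("top","side"):
    d=optics.get_image(n); pickle.dump(d,open(n+"2.pkl","wb"))
    print(proj(d,[[.627,.1675,.034]]))
a=cv2.resize(load("side2")["image"][200:380,200:380],(540,540)); b=cv2.resize(load("top2")["image"][170:290,200:320],(540,540))
cv2.imwrite("pics/s2.png",a)
E
```

```text
t: 3.5
tool_pos: [0.6065, 0.178, 0.1264]
tool_rot: [-2.215, -2.227, 0.001]
contact_force: [-1.0, -0.2, 0.1]
opening: 0.0368
grip_force: 30.7
t 3.5 pos [0.6065 0.178  0.1264] yaw 0.005 shift [-0.0106  0.0205  0.0784] turn 0.005 F [-1.  -0.2  0.1] open 0.0368 grip 30.7 q6 0.16
[[269.5785446  212.75970392]]
[[278.26237548 294.73519975]]
```

View pics/s2.png

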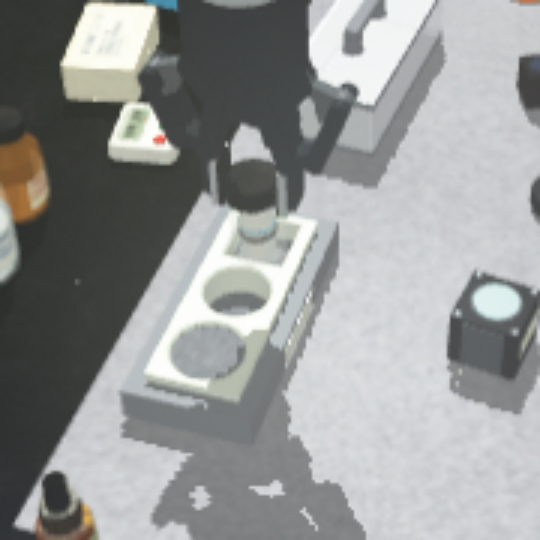

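The objective hangs upright in the fingers. In this crop its cap is at (253,185) and its foot at (257,232), with the deep well at (237,293).

```bash
python3 -m jog '[[[-0.005,0.01,0],[0,0,0]],[[-0.0106,0.0205,0],[0,0,0]],[[-0.0106,0.0205,0],[0,0,0]],[[-0.0106,0.0205,0],[0,0,0]]]'
python3 - <<'E'
from h import *
d=load("side2"); print(proj(d,[[.6065,.178,z] for z in (.0874,.0874+.064)]))
g=d["image"].astype(int); 
# cap blob extent rows
for v in(258,262,266): print(v,[int(x) for x in g[v,270:300].max(1)])
need([.627,.1675,.048])
E
```

```text
t: 4.0
tool_pos: [0.6284, 0.1669, 0.1269]
tool_rot: [-2.216, -2.226, -0.0]
contact_force: [0.4, 0.1, -1.6]
opening: 0.0369
grip_force: 30.7
[[284.75776617 281.52547506]
 [283.34735772 257.21201124]]
258 [157, 157, 89, 70, 71, 70, 77, 81, 80, 80, 80, 80, 80, 82, 82, 83, 84, 84, 84, 84, 87, 89, 165, 131, 102, 90, 79, 78, 78, 77]
262 [156, 157, 110, 71, 69, 70, 70, 71, 71, 77, 81, 81, 83, 82, 83, 84, 84, 84, 85, 83, 80, 75, 127, 158, 156, 110, 78, 79, 79, 78]
266 [180, 157, 132, 73, 71, 83, 69, 70, 69, 70, 70, 70, 69, 70, 70, 70, 71, 70, 70, 70, 71, 76, 112, 159, 158, 129, 79, 80, 80, 81]
t 4.0 pos [0.6284 0.1669 0.1269] yaw 0.005 shift [ 0.0006 -0.0014  0.0789] turn 0.005 F [ 0.4  0.1 -1.6] open 0.0369 grip 30.7 q6 0.14
```

```bash
python3 -m jog '[[[0,-0.001,0.02],[0,0,0]],[[0,-0.001,0.038],[0,0,0]],[[0,-0.001,0.048],[0,0,0]],[[0,-0.001,0.055],[0,0,0]],[[0,-0.001,0.055],[0,0,0]]]'
python3 -m jog '[[[0,0,0.005],[0,0,0]],[[0,0,0.01],[0,0,0]],[[0,0,0.015],[0,0,0]],[[0,0,0.018],[0,0,0]],[[0,0,0.02],[0,0,0]]]'
python3 -m jog '[[[0,0,0],[0,0,0]],[[0,0,0.001],[0,0,0]],[[0,0,0.002],[0,0,0]],[[0,0,0.002],[0,0,0]]]'

```

```text
t: 4.5
tool_pos: [0.626, 0.167, 0.0701]
tool_rot: [-2.215, -2.226, 0.004]
contact_force: [-0.6, -0.4, -1.3]
opening: 0.0368
grip_force: 30.7
t: 5.0
tool_pos: [0.6269, 0.1671, 0.0514]
tool_rot: [-2.216, -2.227, 0.001]
contact_force: [0.7, -0.3, -1.9]
opening: 0.0371
grip_force: 30.7
t: 5.4
tool_pos: [0.627, 0.1671, 0.0498]
tool_rot: [-2.216, -2.227, 0.0]
contact_force: [-0.5, -0.4, -1.7]
opening: 0.0372
grip_force: 30.7
```

```bash
python3 -m jog '[[[0,0,0.001],[0,0,0]],[[0,0,0.002],[0,0,0]],[[0,0,0.002],[0,0,0]]]'
python3 -m jog '[[[0,0,0.001],[0,0,0]],[[0,0,0.0015],[0,0,0]],[[0,0,0.0015],[0,0,0]]]'
```

```text
t: 5.7
tool_pos: [0.6269, 0.1671, 0.0476]
tool_rot: [-2.216, -2.227, 0.0]
contact_force: [0.3, 0.2, -1.0]
opening: 0.0366
grip_force: 30.7
t: 6.0
tool_pos: [0.6272, 0.1672, 0.0473]
tool_rot: [-2.216, -2.227, -0.0]
contact_force: [-3.3, -0.5, 5.7]
opening: 0.0369
grip_force: 31.3
```

```bash
python3 -m jog '[[[0,0,0],[0,0,0]],[[0,0,0],[0,0,0]],[[0,0,0],[0,0,0]],[[0,0,0],[0,0,0]]]' 0.65
python3 -m jog '[[[0,0,-0.03],[0,0,0]],[[0,0,-0.07],[0,0,0]],[[0,0,-0.11],[0,0,0]],[[-0.03,-0.02,-0.11],[0,0,0]],[[-0.07,-0.04,-0.11],[0,0,0]]]'
python3 -c "
from h import *
need([.4676,-.1533,.12],np.radians(25))
need([.4676,-.1533,.12],np.radians(-65))
d=load('side0');print(proj(d,[[.4676,-.1533,.034],[.439,-.2557,.01]]))"
```

```text
t: 6.4
tool_pos: [0.627, 0.1671, 0.046]
tool_rot: [-2.216, -2.227, 0.0]
contact_force: [0.4, -0.1, 0.7]
opening: 0.0556
grip_force: 0.0
t: 6.9
tool_pos: [0.5886, 0.0974, 0.1589]
tool_rot: [2.21, 2.228, 0.006]
contact_force: [0.3, -1.0, -0.6]
opening: 0.0557
grip_force: 0.0
t 6.9 pos [0.5886 0.0974 0.1589] yaw 0.008 shift [-0.2497 -0.1231  0.0383] turn -0.428 F [ 0.3 -1.  -0.6] open 0.0557 grip 0.0 q6 0.03
t 6.9 pos [0.5886 0.0974 0.1589] yaw 0.008 shift [-0.2497 -0.1231  0.0383] turn 1.142 F [ 0.3 -1.  -0.6] open 0.0557 grip 0.0 q6 0.03
[[379.71803239 220.99790613]
 [395.54949641 208.79705883]]
```

```bash
python3 -m jog '[[[-0.04,-0.02,0],[0,0,-0.1]],[[-0.085,-0.041,0],[0,0,-0.2]],[[-0.13,-0.063,0],[0,0,-0.3]],[[-0.172,-0.084,0],[0,0,-0.4]],[[-0.21,-0.104,0],[0,0,-0.428]]]' 0.65 >/dev/null
python3 -m jog '[[[0,0,0],[0,0,0]],[[0,0,0],[0,0,0]]]'
python3 - <<'E'
from h import *; from station import optics
need([.4676,-.1533,.10],np.radians(25))
for n in("top","side"):
    d=optics.get_image(n); pickle.dump(d,open(n+"3.pkl","wb"))
s=load("side3"); print(proj(s,[[.627,.1675,.072],[.627,.1675,.056]]))
a=cv2.resize(s["image"][190:340,230:430],(800,600)); cv2.imwrite("pics/s3.png",a)
E
```

```text
t: 7.6
tool_pos: [0.4842, -0.1143, 0.1564]
tool_rot: [1.695, 2.644, 0.001]
contact_force: [0.4, 0.3, 0.3]
opening: 0.0556
grip_force: 0.0
t 7.6 pos [ 0.4842 -0.1143  0.1564] yaw 0.431 shift [-0.0285 -0.0315  0.0564] turn -0.006 F [0.4 0.3 0.3] open 0.0556 grip 0.0 q6 -0.81
[[277.30802837 281.61633579]
 [277.71529828 287.22253287]]
```

View pics/s3.png

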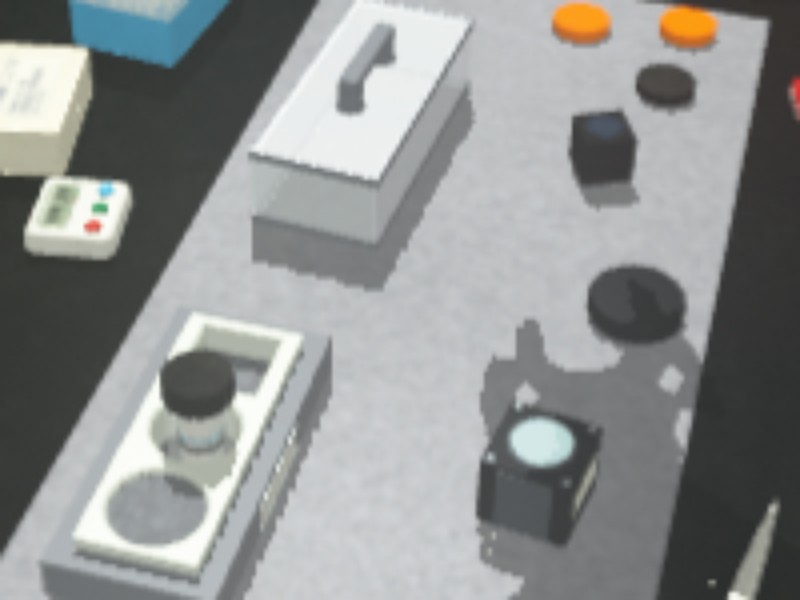

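The objective is seated upright in the deep well: its top is at side pixel (279,282), where (277,282) was predicted. The small cube is at side (382,222), close to the predicted spot.

```bash
python3 -m jog '[[[-0.0285,-0.0315,0.03],[0,0,-0.006]],[[-0.0285,-0.0315,0.065],[0,0,-0.006]],[[-0.0285,-0.0315,0.1],[0,0,-0.006]],[[-0.0285,-0.0315,0.136],[0,0,-0.006]],[[-0.0285,-0.0315,0.136],[0,0,-0.006]]]' 
python3 -m jog '[[[0,0,0],[0,0,0]],[[0,0,0],[0,0,0]],[[0,0,0],[0,0,0]],[[0,0,0],[0,0,0]],[[0,0,0],[0,0,0]]]' 0.15 30
python3 -c "
from h import *
need([.627,.1135,.12])"
```

```text
t: 8.2
tool_pos: [0.464, -0.1494, 0.0149]
tool_rot: [-1.675, -2.644, 0.002]
contact_force: [-0.3, 0.6, -0.5]
opening: 0.0556
grip_force: 0.0
t: 8.7
tool_pos: [0.4691, -0.1532, 0.022]
tool_rot: [1.683, 2.649, 0.001]
contact_force: [-1.0, 0.7, 5.1]
opening: 0.0332
grip_force: 35.3
t 8.7 pos [ 0.4691 -0.1532  0.022 ] yaw 0.439 shift [ 0.174   0.2565 -0.0978] turn 0.439 F [-1.   0.7  5.1] open 0.0332 grip 35.3 q6 -0.91
```

```bash
python3 -m jog '[[[0,0,-0.03],[0,0,0]],[[0,0,-0.07],[0,0,0.1]],[[0.02,0.03,-0.11],[0,0,0.2]],[[0.043,0.063,-0.11],[0,0,0.32]],[[0.066,0.099,-0.11],[0,0,0.439]]]' >/dev/null
python3 -m jog '[[[0,0,0],[0,0,0]]]' >/dev/null
python3 -c "
from h import *
need([.627,.1135,.12])"
```

```text
t 9.3 pos [ 0.5314 -0.0476  0.1316] yaw 0.003 shift [0.1609 0.096  0.0119] turn 0.003 F [-0.1 -0.4 -1.8] open 0.0331 grip 34.7 q6 -0.23
```

```bash
python3 -m jog '[[[0.04,0.024,0],[0,0,0]],[[0.08,0.048,0],[0,0,0]],[[0.12,0.072,0],[0,0,0]],[[0.15,0.09,0],[0,0,0]],[[0.161,0.096,0.01],[0,0,0]]]' >/dev/null
python3 -m jog '[[[0,0,0],[0,0,0]],[[0,0,0],[0,0,0]]]' >/dev/null
python3 - <<'E'
from h import *; from station import optics
need([.627,.1135,.05])
d=optics.get_image("side"); pickle.dump(d,open("side4.pkl","wb"))
from station import ctrl; p=ctrl.get_obs()["tool_pos"]
c=p+[0,0,-.022]; print(proj(d,[c+[0.017*a,.017*b,0.] for a in(-1,1) for b in(-1,1)]))
cv2.imwrite("pics/s4.png",cv2.resize(d["image"][190:340,230:380],(600,600)))
E
```

```text
t 10.0 pos [0.6242 0.109  0.1191] yaw -0.0 shift [0.0046 0.003  0.0691] turn -0.0 F [ 1.5  1.  -0.8] open 0.0333 grip 34.7 q6 0.06
[[297.55349791 250.93765269]
 [292.46380065 261.03617979]
 [282.47077063 248.08471149]
 [277.01184391 258.02620235]]
```

View pics/s4.png

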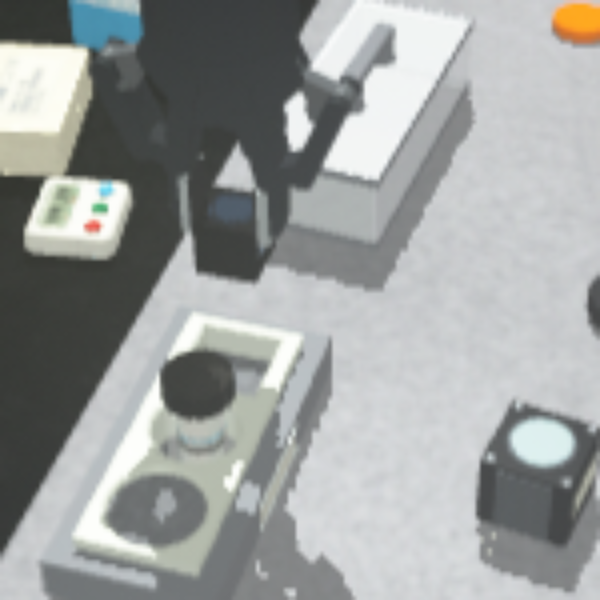

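The cube hangs square in the fingers, with its lower edge at crop (197,270) to (265,280), over the square well. I'll lower it.

```bash
python3 -m jog '[[[0.0046,0.003,0.02],[0,0,0]],[[0.0046,0.003,0.04],[0,0,0]],[[0.0046,0.003,0.055],[0,0,0]],[[0.0046,0.003,0.06],[0,0,0]],[[0.0046,0.003,0.06],[0,0,0]]]'
python3 -m jog '[[[0,0,0.006],[0,0,0]],[[0,0,0.011],[0,0,0]],[[0,0,0.015],[0,0,0]],[[0,0,0.018],[0,0,0]],[[0,0,0.018],[0,0,0]]]'

```

```text
t: 10.55
tool_pos: [0.6276, 0.114, 0.0594]
tool_rot: [-2.222, -2.22, 0.002]
contact_force: [-0.9, 1.0, -0.7]
opening: 0.0329
grip_force: 34.7
t: 11.05
tool_pos: [0.6283, 0.1151, 0.0419]
tool_rot: [-2.221, -2.221, -0.001]
contact_force: [0.1, 1.9, -1.7]
opening: 0.0332
grip_force: 34.8
```

```bash
python3 -m jog '[[[0,0,0.001],[0,0,0]],[[0,0,0.002],[0,0,0]],[[0,0,0.003],[0,0,0]],[[0,0,0.003],[0,0,0]]]'
python3 -m jog '[[[0,0,0.001],[0,0,0]],[[0,0,0.0015],[0,0,0]],[[0,0,0.0015],[0,0,0]]]'
```

```text
t: 11.45
tool_pos: [0.6285, 0.1151, 0.0394]
tool_rot: [-2.221, -2.221, -0.001]
contact_force: [0.3, 4.6, 1.1]
opening: 0.0329
grip_force: 35.1
t: 11.75
tool_pos: [0.6286, 0.1151, 0.038]
tool_rot: [-2.221, -2.221, -0.001]
contact_force: [-0.6, 5.2, 1.7]
opening: 0.033
grip_force: 35.2
```

```bash
python3 -m jog '[[[0.0015,0,0.001],[0,0,0]],[[0.003,0,0.001],[0,0,0]],[[0.003,0,0.001],[0,0,0]]]'
python3 -m jog '[[[0,0,0],[0,0,0]],[[0,0,0],[0,0,0]],[[0,0,0],[0,0,0]],[[0,0,0],[0,0,0]]]' 0.65
python3 -m jog '[[[0,0,-0.03],[0,0,0]],[[0,0,-0.07],[0,0,0]],[[0,0,-0.11],[0,0,0]],[[-0.04,-0.02,-0.11],[0,0,0]],[[-0.08,-0.04,-0.11],[0,0,0]]]'
python3 -m jog '[[[-0.04,-0.02,0],[0,0,0]],[[-0.08,-0.04,0],[0,0,0]],[[-0.12,-0.06,0],[0,0,0]],[[-0.16,-0.08,0],[0,0,0]],[[-0.2,-0.1,0],[0,0,0]]]'
python3 - <<'E'
from h import *; from station import optics
need([.439,-.2557,.1],0)
d=optics.get_image("side"); pickle.dump(d,open("side5.pkl","wb"))
t=optics.get_image("top"); pickle.dump(t,open("top5.pkl","wb"))
print(proj(d,[[.627+.017*a,.1135+.017*b,.05] for a,b in((-1,-1),(-1,1),(1,1),(1,-1))]))
cv2.imwrite("pics/s5.png",cv2.resize(d["image"][230:330,230:330],(600,600)))
E
```

```text
t: 12.05
tool_pos: [0.6286, 0.1155, 0.038]
tool_rot: [2.219, 2.22, -0.006]
contact_force: [-4.4, -3.3, 8.3]
opening: 0.0331
grip_force: 35.9
t: 12.45
tool_pos: [0.628, 0.1175, 0.0362]
tool_rot: [-2.221, -2.221, 0.001]
contact_force: [-0.1, 0.6, -0.5]
opening: 0.0556
grip_force: 0.0
t: 12.95
tool_pos: [0.5894, 0.0374, 0.1493]
tool_rot: [2.216, 2.222, 0.004]
contact_force: [0.1, -0.3, -1.3]
opening: 0.0557
grip_force: 0.0
t: 13.45
tool_pos: [0.4872, -0.1636, 0.1468]
tool_rot: [2.221, 2.222, -0.0]
contact_force: [0.8, -0.6, -0.5]
opening: 0.0553
grip_force: 0.0
t 13.45 pos [ 0.4872 -0.1636  0.1468] yaw 0.0 shift [-0.092  -0.0483  0.0468] turn 0.0 F [ 0.8 -0.6 -0.5] open 0.0553 grip 0.0 q6 -0.47
[[296.30619066 268.80038588]
 [291.32752761 279.09056642]
 [276.31010671 276.02699752]
 [281.63633834 265.89234963]]
```

View pics/s5.png

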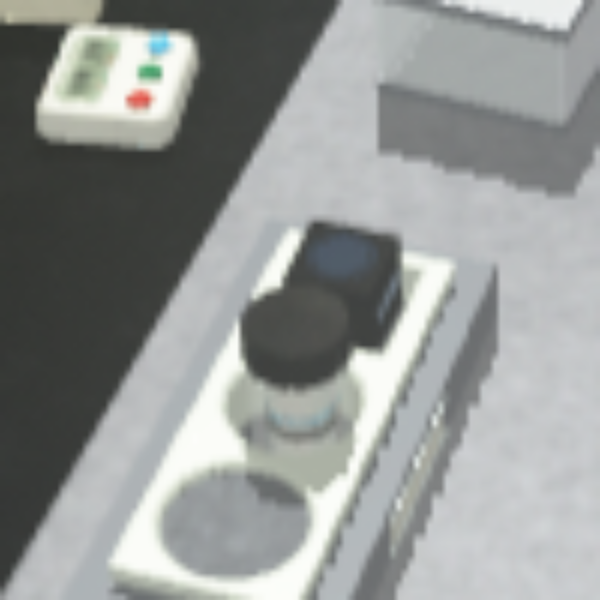

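The cube sits level in the square well. Its back corners are at side (297,269) and (283,267), as predicted for seated. Now the small cap.

```bash
python3 -m jog '[[[-0.046,-0.024,0.01],[0,0,0]],[[-0.091,-0.048,0.03],[0,0,0]],[[-0.091,-0.048,0.07],[0,0,0]],[[-0.091,-0.048,0.11],[0,0,0]],[[-0.091,-0.048,0.125],[0,0,0]]]' >/dev/null
python3 -m jog '[[[0,0,0],[0,0,0]],[[0,0,0],[0,0,0]]]' >/dev/null
python3 -c "
from h import *
need([.439,-.2557,.002])"
```

```text
t 14.25 pos [ 0.4415 -0.2534  0.023 ] yaw 0.001 shift [-0.0023 -0.0026  0.021 ] turn 0.001 F [-0.1 -0.6  0.3] open 0.0554 grip 0.0 q6 -0.67
```

```bash
python3 -m jog '[[[-0.0023,-0.0026,0.01],[0,0,0]],[[-0.0023,-0.0026,0.017],[0,0,0]],[[-0.0023,-0.0026,0.021],[0,0,0]],[[-0.0023,-0.0026,0.021],[0,0,0]]]'
python3 -m jog '[[[0,0,0],[0,0,0]],[[0,0,0],[0,0,0]],[[0,0,0],[0,0,0]],[[0,0,0],[0,0,0]],[[0,0,0],[0,0,0]]]' 0.25 25
python3 -c "
from h import *
need([.627,.2253,.12])"
```

```text
t: 14.65
tool_pos: [0.4375, -0.2552, 0.0003]
tool_rot: [-2.221, -2.221, 0.0]
contact_force: [0.0, -0.1, 0.8]
opening: 0.0553
grip_force: 0.0
t: 15.15
tool_pos: [0.4381, -0.2558, 0.0012]
tool_rot: [2.221, 2.221, 0.0]
contact_force: [-0.1, 0.9, 1.5]
opening: 0.039
grip_force: 25.4
t 15.15 pos [ 0.4381 -0.2558  0.0012] yaw 0.0 shift [ 0.481   0.189  -0.1189] turn 0.0 F [-0.1  0.9  1.5] open 0.039 grip 25.4 q6 -0.68
```

```bash
python3 -m jog '[[[0,0,-0.03],[0,0,0]],[[0,0,-0.07],[0,0,0]],[[0,0,-0.12],[0,0,0]],[[0.04,0.015,-0.12],[0,0,0]],[[0.085,0.033,-0.12],[0,0,0]]]' >/dev/null
python3 -m jog '[[[0.045,0.018,0],[0,0,0]],[[0.09,0.035,0],[0,0,0]],[[0.135,0.053,0],[0,0,0]],[[0.18,0.071,0],[0,0,0]],[[0.225,0.088,0],[0,0,0]]]' >/dev/null
python3 -m jog '[[[0.045,0.018,0],[0,0,0]],[[0.09,0.035,0],[0,0,0]],[[0.125,0.05,0],[0,0,0]],[[0.15,0.06,0],[0,0,0]],[[0.155,0.062,0],[0,0,0]]]' >/dev/null
python3 -m jog '[[[0,0,0],[0,0,0]],[[0,0,0],[0,0,0]]]'
python3 -c "
from h import *
need([.627,.2253,.045])"
```

```text
t: 16.85
tool_pos: [0.6203, 0.2085, 0.1204]
tool_rot: [-2.222, -2.221, 0.002]
contact_force: [-0.6, -0.2, -0.5]
opening: 0.0394
grip_force: 25.4
t 16.85 pos [0.6203 0.2085 0.1204] yaw -0.001 shift [0.0169 0.0068 0.0753] turn -0.001 F [-0.6 -0.2 -0.5] open 0.0394 grip 25.4 q6 0.21
```

```bash
python3 -m jog '[[[0.0169,0.0068,0.02],[0,0,0]],[[0.0169,0.0068,0.045],[0,0,0]],[[0.0169,0.0068,0.065],[0,0,0]],[[0.0169,0.0068,0.075],[0,0,0]],[[0.0169,0.0068,0.075],[0,0,0]]]' >/dev/null
python3 -m jog '[[[0,0,0],[0,0,0]],[[0,0,0],[0,0,0]]]'
python3 - <<'E'
from h import *; from station import optics
need([.627,.2253,.034])
d=optics.get_image("side"); pickle.dump(d,open("side6.pkl","wb"))
print(proj(d,[[.627,.2251,.055],[.627,.2251,.034]]))
cv2.imwrite("pics/s6.png",cv2.resize(d["image"][240:340,220:320],(600,600)))
E
```

```text
t: 17.55
tool_pos: [0.6287, 0.2263, 0.0476]
tool_rot: [2.221, 2.22, 0.004]
contact_force: [-0.6, 0.2, 0.3]
opening: 0.0396
grip_force: 25.4
t 17.55 pos [0.6287 0.2263 0.0476] yaw -0.0 shift [-0.001  -0.0018  0.0136] turn -0.0 F [-0.6  0.2  0.3] open 0.0396 grip 25.4 q6 0.23
[[267.75899017 307.26312827]
 [268.45563905 314.47536309]]
```

View pics/s6.png

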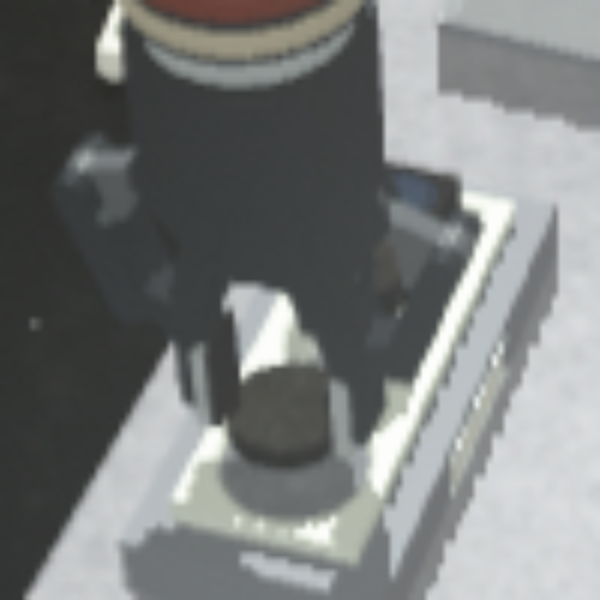

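The cap hangs level at side (267,308), centred over the shallow recess. I'll lower it.

```bash
python3 -m jog '[[[-0.001,-0.001,0.005],[0,0,0]],[[-0.001,-0.001,0.01],[0,0,0]],[[-0.001,-0.001,0.012],[0,0,0]],[[-0.001,-0.001,0.0135],[0,0,0]],[[-0.001,-0.001,0.0135],[0,0,0]]]'
python3 -m jog '[[[0,0,0.001],[0,0,0]],[[0,0,0.002],[0,0,0]],[[0,0,0.002],[0,0,0]]]'
```

```text
t: 18.1
tool_pos: [0.6264, 0.2253, 0.0326]
tool_rot: [-2.221, -2.221, 0.001]
contact_force: [-2.4, -0.8, 3.6]
opening: 0.0392
grip_force: 27.9
t: 18.4
tool_pos: [0.6265, 0.2254, 0.0325]
tool_rot: [-2.221, -2.221, 0.002]
contact_force: [-7.4, -2.6, 12.7]
opening: 0.0396
grip_force: 32.8
```

```bash
python3 -m jog '[[[0,0,0],[0,0,0]],[[0,0,0],[0,0,0]],[[0,0,0],[0,0,0]],[[0,0,0],[0,0,0]]]' 0.65
python3 -m jog '[[[0,0,-0.03],[0,0,0]],[[0,0,-0.07],[0,0,0]],[[0,0,-0.12],[0,0,0]],[[-0.045,0,-0.13],[0,0,0]],[[-0.09,0,-0.14],[0,0,0]]]' >/dev/null
python3 -m jog '[[[-0.05,0,0],[0,0,0]],[[-0.1,0,0],[0,0,0]],[[-0.15,0,0],[0,0,0.03]],[[-0.2,0,0],[0,0,0.07]],[[-0.25,0,0],[0,0,0.07]]]' 0.45 
python3 - <<'E'
from h import *; from station import optics
need([.6173,-.1300,.13],-.07)
for n in("side","top"):
    d=optics.get_image(n); pickle.dump(d,open(n+"7.pkl","wb"))
d=load("side7"); print(proj(d,[[.627,.2251,.04]]))
a=cv2.resize(d["image"][240:340,220:320],(600,600)); b=cv2.resize(load("top7")["image"][170:250,200:360],(800,400)); cv2.imwrite("pics/s7.png",a);cv2.imwrite("pics/t7.png",b)
E
```

```text
t: 18.8
tool_pos: [0.6266, 0.2254, 0.03]
tool_rot: [-2.221, -2.221, 0.0]
contact_force: [0.7, 0.3, 0.9]
opening: 0.0553
grip_force: 0.2
t: 19.8
tool_pos: [0.6261, -0.1166, 0.17]
tool_rot: [-2.298, -2.142, -0.0]
contact_force: [0.3, 0.1, 0.4]
opening: 0.0386
grip_force: 0.0
t 19.8 pos [ 0.6261 -0.1166  0.17  ] yaw -0.071 shift [-0.014  -0.0079  0.04  ] turn -0.001 F [0.3 0.1 0.4] open 0.0386 grip 0.0 q6 -0.23
[[268.25853439 312.43667052]]
```

View pics/s7.png

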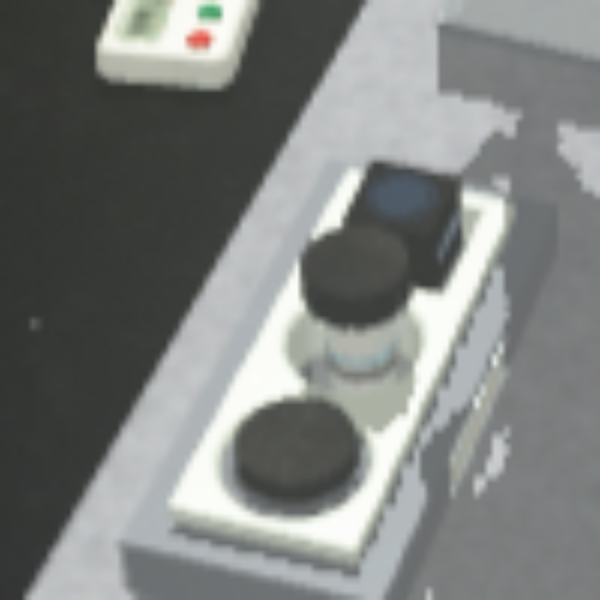

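All three are home: the cap is inside the recess at side (270,316), and the objective and cube are undisturbed. Now the cover handle.

```bash
python3 -m jog '[[[-0.014,-0.008,0.03],[0,0,0]],[[-0.014,-0.008,0.065],[0,0,0]],[[-0.014,-0.008,0.09],[0,0,0]],[[-0.014,-0.008,0.105],[0,0,0]],[[-0.014,-0.008,0.108],[0,0,0]]]'
python3 -m jog '[[[0,0,0],[0,0,0]],[[0,0,0],[0,0,0]],[[0,0,0],[0,0,0]],[[0,0,0],[0,0,0]],[[0,0,0],[0,0,0]]]' 0 40
python3 -c "
from h import *
need([.6173,-.13,.061],-.07)"
```

```text
t: 20.4
tool_pos: [0.6161, -0.1269, 0.0597]
tool_rot: [-2.294, -2.14, 0.003]
contact_force: [-0.9, 0.6, -0.2]
opening: 0.0383
grip_force: 0.0
t: 20.9
tool_pos: [0.6189, -0.1283, 0.064]
tool_rot: [2.296, 2.14, 0.003]
contact_force: [1.4, 0.8, 2.9]
opening: 0.0129
grip_force: 42.1
t 20.9 pos [ 0.6189 -0.1283  0.064 ] yaw -0.07 shift [-0.0018 -0.0015  0.003 ] turn 0.0 F [1.4 0.8 2.9] open 0.0129 grip 42.1 q6 -0.25
```

```bash
python3 -m jog '[[[0,0,-0.02],[0,0,0]],[[0,0,-0.05],[0,0,0]],[[0,0,-0.08],[0,0,0]],[[0,0,-0.1],[0,0,-0.03]],[[0.03,0,-0.1],[0,0,-0.07]]]'
python3 -m jog '[[[0.035,0,0],[0,0,0]],[[0.07,0,0],[0,0,0]],[[0.11,0,0],[0,0,0]],[[0.15,0,0],[0,0,0]],[[0.19,0,0],[0,0,0]]]' >/dev/null
python3 -m jog '[[[0.03,0,0],[0,0,0]],[[0.05,0,0],[0,0,0]],[[0.065,0,0],[0,0,0]],[[0.07,0,0],[0,0,0]],[[0.07,0,0],[0,0,0]]]'
python3 -m jog '[[[0,0,0],[0,0,0]],[[0,0,0],[0,0,0]],[[0,0,0],[0,0,0]],[[0,0,0],[0,0,0]]]'
python3 - <<'E'
from h import *; from station import optics
need([.627,.1715,.12])
for n in("side","top"):
    d=optics.get_image(n); pickle.dump(d,open(n+"8.pkl","wb"))
    cv2.imwrite(f"pics/{n}8.png",cv2.resize(d["image"][150:350,160:400],(720,600)))
E
```

```text
t: 21.4
tool_pos: [0.6218, -0.1011, 0.1671]
tool_rot: [2.219, 2.213, 0.004]
contact_force: [0.2, 1.2, -0.8]
opening: 0.0128
grip_force: 41.6
t: 22.4
tool_pos: [0.6196, 0.1619, 0.1621]
tool_rot: [2.221, 2.222, -0.001]
contact_force: [-0.0, -0.7, -0.3]
opening: 0.0127
grip_force: 41.5
t: 22.8
tool_pos: [0.6198, 0.1612, 0.1624]
tool_rot: [2.222, 2.22, -0.0]
contact_force: [-0.6, -0.6, -1.4]
opening: 0.013
grip_force: 41.5
t 22.8 pos [0.6198 0.1612 0.1624] yaw -0.001 shift [0.0103 0.0072 0.0424] turn -0.001 F [-0.6 -0.6 -1.4] open 0.013 grip 41.5 q6 0.14
```

View pics/side8.png

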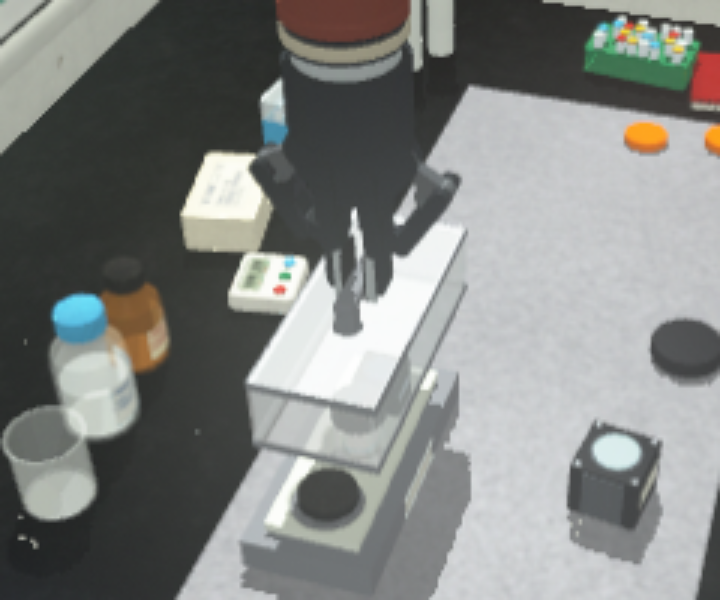

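View pics/top8.png

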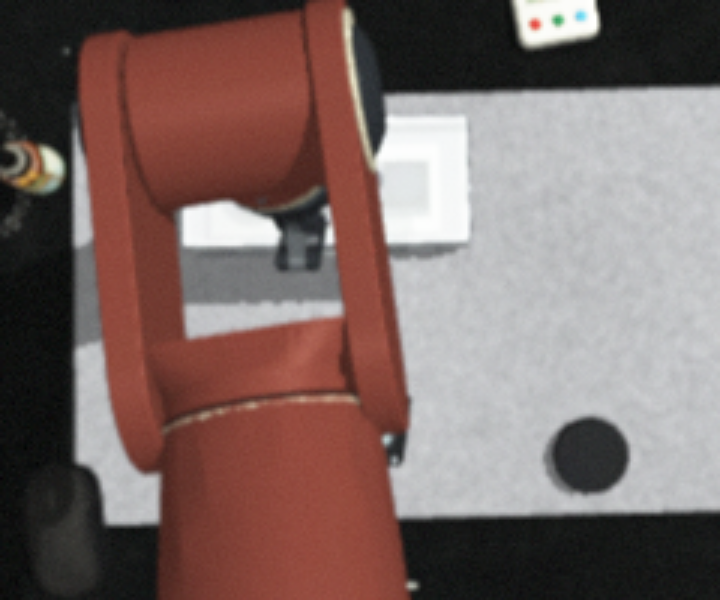

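The cover hangs level above the tray. In the side crop its top corners are at (248,387), (378,408) and (467,232), and its lower front corners at (255,443) and (381,467). In the top crop its -y end runs from (467,116) to (469,243).

```bash
python3 - <<'E'
from h import *
s=load("side8");t=load("top8")
T=np.array([.627,.170])
print("insert resid", plane(s,[[248.75,326.25],[276.25,332.5],[305.75,273.75]],.034)[:,:2]-T-[[.0325,.0855],[-.0325,.0855],[-.0325,-.0855]])
b=.0984
o=np.array([[.0415,.0945],[-.0415,.0945],[-.0415,-.0945]])
print("cover centre by top corners",plane(s,[[242.7,279],[286,286],[315.7,227.3]],b+.055)[:,:2]-o)
print("by lower corners",plane(s,[[245,297.7],[287,305.7],[315.7,245.7]],b)[:,:2]-o)
print("top cam -y corners",plane(t,[[315.7,188.7],[316.3,231]],b+.055)[:,:2]-[[.0415,-.0945],[-.0415,-.0945]])
E
```

```text
insert resid [[-0.00652216  0.00921149]
 [ 0.00154636  0.00881314]
 [-0.00371276  0.00493648]]
cover centre by top corners [[0.614278   0.16301893]
 [0.61660344 0.15808537]
 [0.61461027 0.16628844]]
by lower corners [[0.61821471 0.15694812]
 [0.61840365 0.1540883 ]
 [0.61658596 0.1593356 ]]
top cam -y corners [[0.61883405 0.15544897]
 [0.61770147 0.1561598 ]]
```

```bash
python3 -m jog '[[[0.0133,0.0072,0.01],[0,0,0]],[[0.0133,0.0072,0.03],[0,0,0]],[[0.0133,0.0072,0.045],[0,0,0]],[[0.0133,0.0072,0.055],[0,0,0]],[[0.0133,0.0072,0.055],[0,0,0]]]'
python3 -m jog '[[[0,0,0],[0,0,0]],[[0,0,0],[0,0,0]],[[0,0,0],[0,0,0]]]'
python3 - <<'E'
from h import *; from station import optics
need([.627,.1745,.09])
for n in("side","top"):
    d=optics.get_image(n); pickle.dump(d,open(n+"9.pkl","wb"))
cv2.imwrite("pics/side9.png",cv2.resize(load("side9")["image"][220:360,220:340],(600,700))[:600])
E
```

```text
t: 23.4
tool_pos: [0.6254, 0.1747, 0.1048]
tool_rot: [-2.22, -2.219, 0.006]
contact_force: [0.3, 0.2, -2.0]
opening: 0.0127
grip_force: 41.5
t: 23.7
tool_pos: [0.6277, 0.1752, 0.1086]
tool_rot: [2.221, 2.22, 0.003]
contact_force: [1.4, -0.2, -1.3]
opening: 0.0129
grip_force: 41.5
t 23.7 pos [0.6277 0.1752 0.1086] yaw -0.0 shift [-0.0007 -0.0007  0.0186] turn -0.0 F [ 1.4 -0.2 -1.3] open 0.0129 grip 41.5 q6 0.16
```

View pics/side9.png

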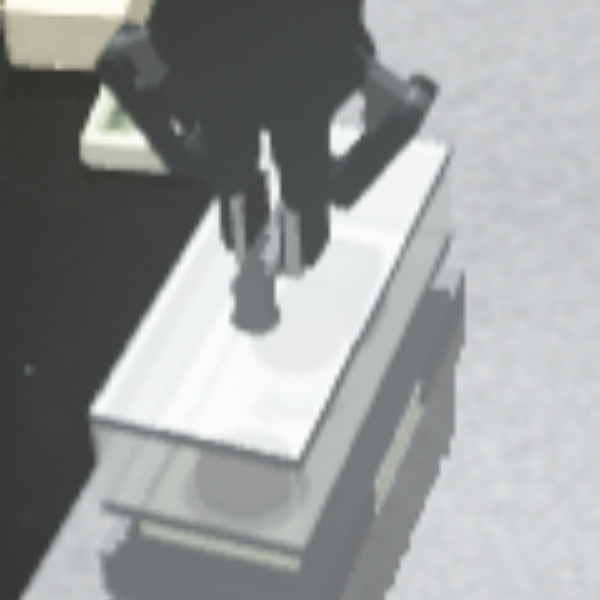

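The cover is square over the tray, with its lower front edge at crop (103,505) to (303,550) and the insert inside it. I'll lower it slowly.

```bash
python3 -m jog '[[[-0.0007,-0.0007,0.004],[0,0,0]],[[-0.0007,-0.0007,0.008],[0,0,0]],[[-0.0007,-0.0007,0.012],[0,0,0]],[[-0.0007,-0.0007,0.013],[0,0,0]]]'
python3 -m jog '[[[0,0,0.002],[0,0,0]],[[0,0,0.004],[0,0,0]],[[0,0,0.005],[0,0,0]],[[0,0,0.005],[0,0,0]]]'
```

```text
t: 24.2
tool_pos: [0.6255, 0.1744, 0.0931]
tool_rot: [-2.221, -2.221, 0.002]
contact_force: [-0.9, 0.2, -1.1]
opening: 0.013
grip_force: 41.6
t: 24.6
tool_pos: [0.6264, 0.1745, 0.0899]
tool_rot: [2.221, 2.221, 0.0]
contact_force: [-1.7, -0.9, 1.3]
opening: 0.0127
grip_force: 42.0
```

Contact comes right at the expected seated height of 0.090 m. I'll press slightly, release, rise and check.

```bash
python3 -m jog '[[[0,0,0.001],[0,0,0]],[[0,0,0.001],[0,0,0]]]'
python3 -m jog '[[[0,0,0],[0,0,0]],[[0,0,0],[0,0,0]],[[0,0,0],[0,0,0]],[[0,0,0],[0,0,0]],[[0,0,0],[0,0,0]]]' 0.45
python3 -m jog '[[[0,0,-0.02],[0,0,0]],[[0,0,-0.05],[0,0,0]],[[0,0,-0.09],[0,0,0]],[[-0.04,-0.02,-0.11],[0,0,0]],[[-0.08,-0.04,-0.11],[0,0,0]]]' >/dev/null
python3 -m jog '[[[-0.05,-0.01,0],[0,0,0]],[[-0.1,-0.02,0],[0,0,0]],[[-0.15,-0.03,0],[0,0,0]],[[-0.2,-0.04,0],[0,0,0]],[[-0.24,-0.05,0],[0,0,0]]]'
python3 -m jog '[[[0,0,0],[0,0,0]],[[0,0,0],[0,0,0]]]' >/dev/null
python3 - <<'E'
from h import *; from station import optics
for n in("side","top"):
    d=optics.get_image(n); pickle.dump(d,open(n+"10.pkl","wb"))
t=load("top10"); g=t["image"].astype(int).max(2)
for th in(225,240):
  c=blob(g>th,(245,225)); print(rect(t,c,.081), cv2.approxPolyDP(c,4,True).reshape(-1,2).tolist())
s=load("side10")
for n,d in(("top",t),("side",s)): print(n,proj(d,[[.627+.0415*a,.17+.0945*b,.081] for a,b in((1,1),(-1,1),(-1,-1),(1,-1))]).round(1).tolist(), proj(d,[[.627,.17,.105]]))
a=cv2.resize(s["image"][220:350,220:340],(480,520)); b=cv2.resize(t["image"][185:245,210:320],(320,175)); b=cv2.copyMakeBorder(b,0,345,0,0,0)
cv2.imwrite("pics/fin.png",np.hstack([a,b]))
E
```

```text
t: 24.8
tool_pos: [0.6264, 0.1745, 0.0899]
tool_rot: [2.221, 2.221, 0.0]
contact_force: [-4.0, -0.8, 7.0]
opening: 0.0127
grip_force: 42.5
t: 25.3
tool_pos: [0.6261, 0.1745, 0.088]
tool_rot: [-2.221, -2.221, 0.0]
contact_force: [0.0, -0.2, -0.5]
opening: 0.0386
grip_force: 0.0
t: 26.3
tool_pos: [0.5356, -0.1477, 0.1985]
tool_rot: [2.221, 2.22, 0.0]
contact_force: [0.5, 1.0, 0.0]
opening: 0.0385
grip_force: 0.0
(array([0.6272, 0.1693]), array([189.2,  82.5]), 89.8) [[309, 192], [223, 193], [223, 230], [309, 228]]
(array([0.6271, 0.1685]), array([186.8,  81.4]), 89.8) [[308, 192], [224, 193], [223, 229], [308, 228], [309, 195], [225, 195]]
top [[221.4, 192.4], [221.9, 230.9], [310.3, 228.9], [309.4, 190.3]] [[264.28499504 209.35235252]]
side [[238.9, 308.0], [280.2, 317.3], [309.7, 254.1], [273.7, 247.2]] [[276.01015972 270.46641739]]
```

View pics/fin.png

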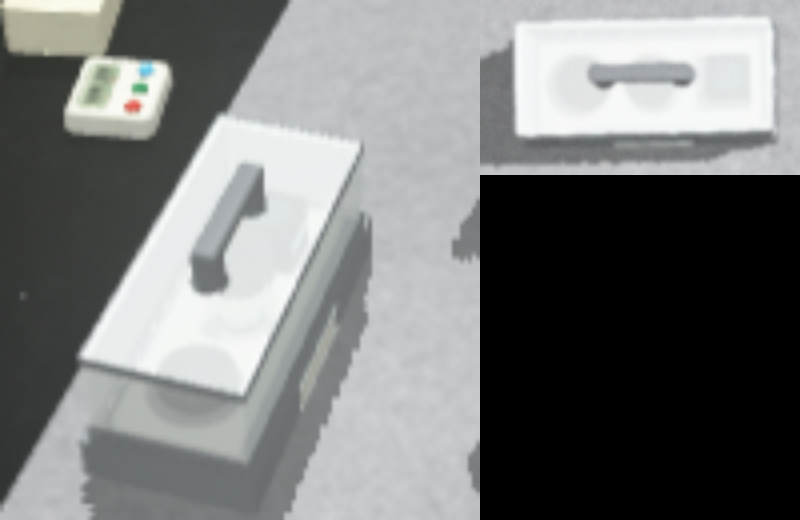

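The cover sits flat and square on the ledge. Its top face measures (0.627,0.169), 189 x 82 mm at the seated height, against the tray at (0.627,0.170). The gripper is clear of everything.

```bash
python3 -c "
from station import job
print(job.finish_job())"
```

```text
the job is handed in; nothing more can be done
None
```

The objective, small cube and small cap are in their wells, the cover is flat on the ledge and released, and the job was handed in at about 26 s of the 93 s allowed; no verdict came back.

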